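# Load a case shell into an assembly nest and latch it

### The arm

A 6-joint arm with a two-finger parallel gripper is mounted at the origin on the work surface. World frame = base frame: x ahead of the robot, y to its left, z up, the work surface at z = 0. Lengths are in m, angles in rad, forces in N, time in s.
With the tool pointing down it reaches from about 0.275 to 0.725 m from the base axis. Payload 5.6 kg.
Tool frame: the origin (TCP) lies on the front face of the gripper's body, between the roots of the fingers; the fingertips stand 73 mm ahead of it and the grasp point (between the pads) lies 54 mm ahead of it; z points along the fingers, y is the line along which they close (so a half turn about z gives the same grasp; the last joint's range is limited). The gripper opens to 85 mm and grips with 20 to 120 N. Pads are 22 mm wide; open, the fingers measure 114 mm over their backs; the gripper's body (76 mm by 85 mm) begins 54 mm behind the grasp point. The pads swing forward as they close: fully open they stand 13 mm farther back than shut.
Start: joints at [-1.018, 0.255, 0.108, 0, -1.424, -0.285], TCP at [0.146, -0.53, 0.304] pointing down, gripper open.
Joint ranges: [-2.95, 2.95], [-1.21, 1.97], [-1.09, 1.5], [-2.87, 1.71], [-2.94, -0.07], [-3.05, 3.05]. Speed limits (rad/s): [2.57, 2.57, 3.14, 3.14, 3.14, 3.14].

### API

Orientations are given as a unit quaternion [w, x, y, z].
In Python, from bench import bot gives the robot as it stands. The module is installed in compiled form; this text tells all that it offers.
- The arm moves only by the tool jog_arm, never from a script. Its argument "commands" is a list of rows, each an object of numbers: "tx", "ty", "tz": the shift along the tool's x, y, z in units of 40 mm (1.0 is 40 mm); "ax", "ay", "az": the turn, a rotation vector about the tool's x, y, z in rad; "claw": the opening, from -1 (shut) to 1 (fully open). A call has 1 to 20 rows; each row shifts and turns the commanded pose from where the row before left it, along the tool's axes as they then stand; what a row does not reach is not made up. A row lasts 1/12 s, in which the tool goes at most 41.7 mm and 7.16 degrees, less where a joint would pass 70% of its speed; a pose out of reach is approached as far as the arm can. A call is refused whole if a number of a shift passes 1 or a number of a turn 0.125, either way. A call with a gripper value outside its range is refused whole. The fingers move at their own pace and stop on an object; "grip_force" is the grip in N (left out, the last holds). Time passes only in rows, so rows that do not move let the fingers close. It gives the time, the measured TCP pose, the force, the opening and the grip force at its end, in the units of the state.
- bot.get_state(): the state, without advancing time (a new reading comes with each control period).
- bot.camera(name): name is "scene" or "top" or "wrist"; returns a dict with "image" (384x512x3 uint8, red, green, blue), "fovy" (degrees; the focal length in pixels is half the picture's height over the tangent of half this angle, whatever the lens; pixels are square), "cx", "cy" (the principal point, pixels), "origin" and "rotation" of the camera in the world. Camera axes: x right, y down, z forward; pixel columns grow to the right and rows downward; lengths in m; the calibration is good to about 2 mm. A picture is of the moment at which its call begins. There is no depth.
- bot.close_job(): hands the job in; it is judged then, once.
The state is a dict: "clock": time; "joints": joint angles; "joint_velocities": joint speeds; "effort": joint torques, N m; "tcp_pos": TCP position; "eef_rot": TCP orientation; "contact_force": force on the tool from outside, world axes, zero at the start; "moment": the same for the moment, N m; "grip_width": finger opening in m; "gripper_force": force on a finger pad.
Only numpy, scipy, OpenCV 4.12 (cv2) and the standard library are available. Lean on these libraries where they do the work, as an engineer would, in place of code of your own. Each camera call takes 0.05 s, during which the arm holds its last target. There are 200 camera calls.

### The job

Put the black case shell into the pocket of the assembly nest, open side up and with its nose in the notch, so that it sits flat on the pocket floor. Then turn the nest's steel latch over the shell as far as its stop, and let go. Leave the multimeter, the solder spool and the cutters where they are.

Things in the scene. Friction and masses are not known exactly. Their poses are not given: they have to be found in the camera images.
- shell: Loose open-topped black plastic half shell, 90 (x) x 44 (y) x 32 (z) mm outside, walls and floor 3 mm, 40 to 85 g, standing open side up on the table. A nose (12 mm long, 14 wide, 12 high, level with the underside) sticks out of the middle of its +x end. Origin: centre of the underside of the 90 x 44 box; z up, x towards the nose.
- shell_nose (a point): Middle of the end face of the shell's nose, 57 mm in +x from the shell's origin and 6 mm above its underside.
- nest: Nest fixed to the table: aluminium plate 205 x 100 x 8 mm (x -115 to 90, y -50 to 50) with dark grey walls 8 mm thick, tops 18 mm above the table, round a 94 (x) x 48 (y) mm pocket. The +x wall has an 18 mm notch in its middle, down to the plate. A post at x = -85, y = 0 carries the latch. Origin: on the table under the pocket's centre; z up, x from post to notch. On either side of the table.
- pocket_floor (a point): Centre of the pocket floor (top of the plate), 8 mm above the table; axes as the nest's.
- latch (a joint): Angle of the latch about its vertical pivot, rad: 0 = fully open, 1.35 = closed stop, its bar along nest +x, reaching 20 mm over the end of a seated shell. Grows anticlockwise seen from above; the bar points at (value - 1.35) rad from nest +x. Stays where left; friction 0.05 N m.
- latch_grip (a point): Point on the latch's pivot axis, 63 mm above the table, in the middle of its upright dark grip fin: 40 mm long, 10 mm thick, 25 mm high (50.5 to 75.5 mm above the table), lengthwise along the bar.
- latch_tip (a point): Outer end of the latch's flat steel bar (60 mm from the pivot axis, 14 wide, 8 thick, underside 42.5 mm above the table, 2.5 mm above the rim of a seated shell).
- meter: Bystander: red multimeter lying on its back, 160 x 80 x 30 mm (45 mm high at the dial). Origin: centre of the underside.
- spool: Bystander: solder spool standing on its flange, 58 mm diameter, 38 mm high. Origin: centre of the underside.
- cutters: Bystander: small side cutters lying flat, about 110 x 60 x 12 mm. Origin: on the underside, near the pivot; handles to -x.
Not all that is in view belongs to the job. There is more than one size of the nest; the one meant has the size given above.

How it is judged:
By the outcome, as a careful person would: the job done as asked, in the order asked, and still so for the second after the job is handed in, with the robot touching nothing.
It also fails if it takes over 45 s, if anything falls off the work surface, if the arm or the gripper's body presses on something with over 40 N, if the wrist force passes 120 N, or if a joint passes its speed limit or range.

## Working session

There is one attempt and no reset: what is moved stays moved. The work goes in short steps, Python scripts to look and compute and a tool call to move; the robot and the scene stay as the last step left them, time stands still between calls to the robot, and variables do not carry over. Pictures are saved under pics/ and viewed, at most 13 in all, crops included, and the job is handed in when it is done.

Besides the shell and the picture viewer there is one more tool, called after ">>>" as a command line: name --argument value ..., lists and objects as JSON in quotes. jog_arm: Moves the arm, as the interface text tells. Its arguments: {"type":"object","properties":{"commands":{"type":"array"},"grip_force":{"type":"number"}},"required":["commands"]}

```bash
mkdir -p pics
cat > h.py <<'E'
import numpy as np, cv2
from bench import bot
from scipy.spatial.transform import Rotation as R
def cam(n,save=None):
    c=bot.camera(n); 
    if save: cv2.imwrite('pics/'+save,c['image'][:,:,::-1])
    return c
def ray(c,u,v,z):
    f=192/np.tan(np.radians(c['fovy'])/2)
    d=np.array(c['rotation'])@np.array([(u-c['cx'])/f,(v-c['cy'])/f,1.0]); o=np.array(c['origin'])
    return o+d*(z-o[2])/d[2]
def proj(c,p):
    f=192/np.tan(np.radians(c['fovy'])/2)
    q=np.array(c['rotation']).T@(np.array(p)-np.array(c['origin'])); return q[:2]/q[2]*f+np.array([c['cx'],c['cy']])
E
python3 - <<'E'
from h import *
for n in('top','scene'):
    c=cam(n,n+'0.png'); print(n,c['fovy'],c['cx'],c['cy'],np.round(c['origin'],3),np.round(c['rotation'],3).tolist())
s=bot.get_state();print({k:np.round(v,3).tolist() for k,v in s.items()})
E
```

```text
top 45.59111206608371 254.04495653953816 198.25327140887956 [0.339 0.002 1.629] [0.041, -0.696, 0.716, -0.034]
scene 46.074095314883145 253.80233321008387 181.22627318208748 [1.222 0.708 1.054] [-0.141, 0.355, 0.852, -0.359]
{'clock': 0.1, 'joints': [-1.018, 0.256, 0.107, -0.0, -1.424, -0.285], 'joint_velocities': [0.001, -0.001, 0.001, 0.0, 0.002, -0.001], 'effort': [-0.001, -38.761, 23.847, 5.378, -0.004, 0.0], 'tcp_pos': [0.146, -0.53, 0.303], 'eef_rot': [-0.0, -0.133, 0.991, 0.001], 'contact_force': [0.512, 0.16, 0.22], 'moment': [0.006, 0.023, -0.04], 'gripper_force': 0.0, 'grip_width': 0.085}
```

```bash
python3 - <<'E'
s=open('h.py').read()
s=s.replace("np.array(c['rotation'])","rm(c)").replace("def ray","def rm(c):\n    w,x,y,z=c['rotation']; return R.from_quat([x,y,z,w]).as_matrix()\ndef ray")
open('h.py','w').write(s)
E
python3 -c "
import cv2
cv2.imwrite('pics/top0b.png',cv2.resize(cv2.imread('pics/top0.png'),(800,600),interpolation=cv2.INTER_CUBIC))"
```

```text
(no output)
```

View pics/top0b.png

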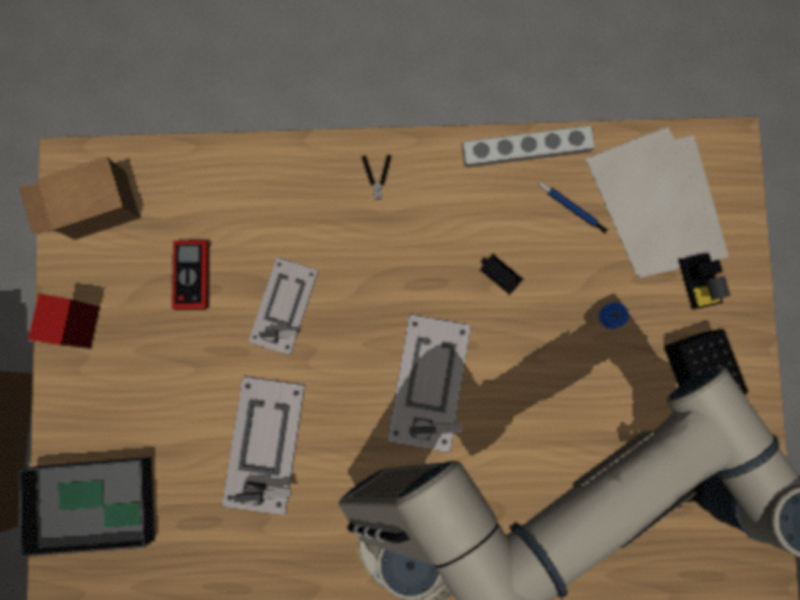

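View pics/scene0.png

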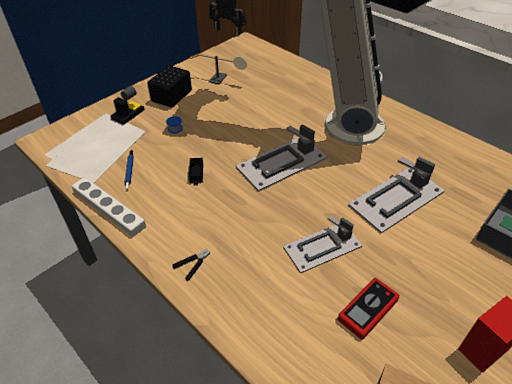

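Run:
```python
from h import *
c=cam('top'); im=c['image']
k=512/800
hsv=cv2.cvtColor(im,cv2.COLOR_RGB2HSV)
# plates: low saturation greys
for nm,roi in dict(A=(245,250,325,360),B=(215,368,312,522),C=(383,308,476,458)).items():
    x0,y0,x1,y1=[int(t*k) for t in roi]
    h=hsv[y0:y1,x0:x1]; m=(h[...,1]<70).astype(np.uint8)*255
    m=cv2.morphologyEx(m,cv2.MORPH_CLOSE,np.ones((3,3)))
    cs=max(cv2.findContours(m,0,2)[0],key=cv2.contourArea)+[x0,y0]
    r=cv2.minAreaRect(cs.astype(np.float32)); P=np.array([ray(c,u,v,.008) for u,v in cv2.boxPoints(r)])
    print(nm,np.round(P[:,:2],3).tolist(),[round(np.linalg.norm(P[i]-P[(i+1)%4])*1e3) for i in range(4)],np.round(P.mean(0),3))
x0,y0,x1,y1=[int(t*k) for t in (465,240,535,305)]
m=(im[y0:y1,x0:x1].max(2)<60).astype(np.uint8)*255
cs=max(cv2.findContours(m,0,2)[0],key=cv2.contourArea)+[x0,y0]
r=cv2.minAreaRect(cs.astype(np.float32));print(r);print(np.round([ray(c,u,v,.016)[:2] for u,v in cv2.boxPoints(r)],3).tolist())
cr=im[int(225*k):int(465*k),int(380*k):int(545*k)]
cv2.imwrite('pics/crop.png',cv2.resize(cr[:,:,::-1],None,fx=4,fy=4,interpolation=cv2.INTER_CUBIC)[:600])
```

```text
A [[0.449, 0.358], [0.645, 0.291], [0.609, 0.194], [0.414, 0.262]] [207, 103, 207, 102] [0.529 0.276 0.008]
B [[0.084, 0.419], [0.373, 0.376], [0.348, 0.228], [0.06, 0.273]] [292, 150, 291, 147] [0.216 0.324 0.008]
C [[0.216, 0.047], [0.503, -0.011], [0.47, -0.172], [0.184, -0.11]] [292, 164, 292, 161] [ 0.343 -0.062  0.008]
((319.4918212890625, 174.40985107421875), (26.887746810913086, 12.803688049316406), 39.80556869506836)
[[0.603, -0.17], [0.638, -0.201], [0.574, -0.272], [0.539, -0.241]]
```

>>> jog_arm --commands '[{"tx": -0.81, "ty": 0.35}, {"tx": -0.81, "ty": 0.35}, {"tx": -0.81, "ty": 0.35}, {"tx": -0.81, "ty": 0.35}, {"tx": -0.81, "ty": 0.35}, {"tx": -0.81, "ty": 0.35}, {"tx": -0.81, "ty": 0.35}, {"tx": -0.81, "ty": 0.35}, {"tx": -0.81, "ty": 0.35}, {"tx": -0.81, "ty": 0.35}, {"tx": -0.81, "ty": 0.35}, {"tx": -0.81, "ty": 0.35}, {"tx": -0.81, "ty": 0.35}, {"tx": -0.81, "ty": 0.35}, {"tx": -0.81, "ty": 0.35}, {"az": -0.115}, {"az": -0.115}, {"az": -0.115}, {"az": -0.115}, {"az": -0.115}]'

```text
invalid input at $.commands[0]: expected keys tx, ty, tz, ax, ay, az, claw
```

```bash
cat >> h.py <<'E'
def st():
    s=bot.get_state(); w,x,y,z=s['eef_rot']; M=R.from_quat([x,y,z,w]).as_matrix()
    print('t',round(s['clock'],2),'p',np.round(s['tcp_pos'],4),'yawx',round(np.degrees(np.arctan2(M[1,0],M[0,0])),2),'z',np.round(M[:,2],4),'j',np.round(s['joints'],2),'F',np.round(s['contact_force'],1),'w',round(s['grip_width'],4),round(s['gripper_force'],1)); return s,M
def to(p,yaw=None):
    s,M=st(); d=M.T@(np.array(p)-s['tcp_pos'])/.04; print('units',np.round(d,3))
    if yaw is not None:
        Y=R.from_euler('z',yaw,degrees=True).as_matrix()@np.diag([1,-1,-1.]); print('turn',np.round(R.from_matrix(M.T@Y).as_rotvec(),4))
E
python3 - <<'E'
from h import *
c=cam('wrist','w1.png'); print(np.round(c['origin'],3),np.round(rm(c)[:,2],3),c['fovy']); to([.588,-.221,.3],-132)
print(proj(c,[.588,-.221,.03]))
E
```

```text
[ 0.077 -0.549  0.372] [ 0.269  0.074 -0.96 ] 58.7091700945436
t 0.2 p [ 0.1455 -0.5302  0.3033] yawx -164.66 z [-4.0e-04  1.1e-03 -1.0e+00] j [-1.02  0.26  0.11 -0.   -1.42 -0.28] F [ 0.2 -0.5  0.3] w 0.0853 0.0
units [-12.713   4.527   0.087]
turn [ 1.2e-03  3.0e-04 -5.7e-01]
[380.44322474 511.3917311 ]
```

View pics/w1.png

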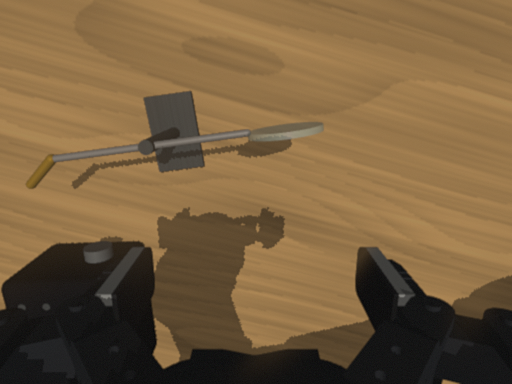

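>>> jog_arm --commands '[{"tx": -0.85, "ty": 0.3, "tz": 0, "ax": 0, "ay": 0, "az": 0, "claw": 1}, {"tx": -0.85, "ty": 0.3, "tz": 0, "ax": 0, "ay": 0, "az": 0, "claw": 1}, {"tx": -0.85, "ty": 0.3, "tz": 0, "ax": 0, "ay": 0, "az": 0, "claw": 1}, {"tx": -0.85, "ty": 0.3, "tz": 0, "ax": 0, "ay": 0, "az": 0, "claw": 1}, {"tx": -0.85, "ty": 0.3, "tz": 0, "ax": 0, "ay": 0, "az": 0, "claw": 1}, {"tx": -0.85, "ty": 0.3, "tz": 0, "ax": 0, "ay": 0, "az": 0, "claw": 1}, {"tx": -0.85, "ty": 0.3, "tz": 0, "ax": 0, "ay": 0, "az": 0, "claw": 1}, {"tx": -0.85, "ty": 0.3, "tz": 0, "ax": 0, "ay": 0, "az": 0, "claw": 1}, {"tx": -0.85, "ty": 0.3, "tz": 0, "ax": 0, "ay": 0, "az": 0, "claw": 1}, {"tx": -0.85, "ty": 0.3, "tz": 0, "ax": 0, "ay": 0, "az": 0, "claw": 1}, {"tx": -0.85, "ty": 0.3, "tz": 0, "ax": 0, "ay": 0, "az": 0, "claw": 1}, {"tx": -0.85, "ty": 0.3, "tz": 0, "ax": 0, "ay": 0, "az": 0, "claw": 1}, {"tx": -0.85, "ty": 0.3, "tz": 0, "ax": 0, "ay": 0, "az": 0, "claw": 1}, {"tx": -0.85, "ty": 0.3, "tz": 0, "ax": 0, "ay": 0, "az": 0, "claw": 1}, {"tx": -0.85, "ty": 0.3, "tz": 0, "ax": 0, "ay": 0, "az": 0, "claw": 1}, {"tx": 0, "ty": 0, "tz": 0, "ax": 0, "ay": 0, "az": -0.115, "claw": 1}, {"tx": 0, "ty": 0, "tz": 0, "ax": 0, "ay": 0, "az": -0.115, "claw": 1}, {"tx": 0, "ty": 0, "tz": 0, "ax": 0, "ay": 0, "az": -0.115, "claw": 1}, {"tx": 0, "ty": 0, "tz": 0, "ax": 0, "ay": 0, "az": -0.115, "claw": 1}, {"tx": 0, "ty": 0, "tz": 0, "ax": 0, "ay": 0, "az": -0.115, "claw": 1}]'

```text
clock: 1.87
tcp_pos: [0.5898, -0.2217, 0.3034]
eef_rot: [-0.0, -0.412, 0.911, 0.0]
contact_force: [-0.3, -0.9, 0.3]
grip_width: 0.0851
gripper_force: 0.0
```

Run:
```python
from h import *
c=cam('wrist','w2.png'); to([.588,-.221,.3],-132)
print(proj(c,[.588,-.221,.03]))
```

```text
t 1.92 p [ 0.5898 -0.2217  0.3034] yawx -130.99 z [-8.e-04  3.e-04 -1.e+00] j [-0.11  0.42  0.34 -0.   -1.49 -0.6 ] F [-0.3 -0.4  0.4] w 0.0853 0.0
units [0.016 0.045 0.086]
turn [ 0.0008 -0.0003  0.0176]
[256.28388626 163.57340938]
```

View pics/w2.png

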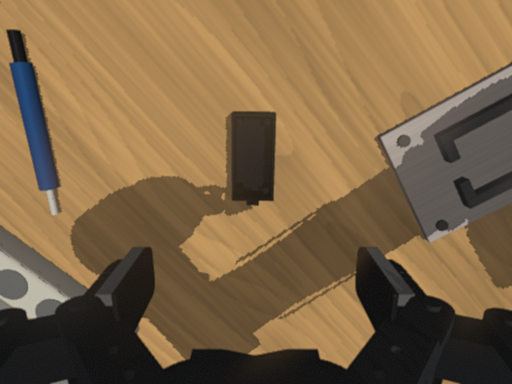

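```bash
cat > sh.py <<'E'
from h import *
c=cam('wrist'); s,M=st(); im=c['image']
u,v=proj(c,[.588,-.221,.03]); m=np.zeros(im.shape[:2],np.uint8)
x0,x1,y0,y1=int(u)-50,int(u)+50,int(v)-80,int(v)+75
m[y0:y1,x0:x1]=(im[y0:y1,x0:x1].max(2)<62)*255
cs=max(cv2.findContours(m,0,2)[0],key=cv2.contourArea)
print(cv2.boundingRect(cs),cv2.contourArea(cs))
mm=cv2.drawContours(np.zeros_like(m),[cs],-1,255,-1)
L=[];Rr=[]
b=cv2.boundingRect(cs)
wid=[(r,np.where(mm[r])[0]) for r in range(b[1],b[1]+b[3])]
print([(r,int(w.min()),int(w.max())) for r,w in wid][::4], [(r,int(w.min()),int(w.max())) for r,w in wid][-12:])
a,e=b[1]+int(.2*b[3]),b[1]+int(.8*b[3])
f=lambda q:np.array([ray(c,u,r,.032)[:2] for r,u in q])
L=f([(r,w.min()-.5) for r,w in wid if a<r<e]); Q=f([(r,w.max()+.5) for r,w in wid if a<r<e])
for P in(L,Q):
    l=cv2.fitLine(P.astype(np.float32),2,0,.01,.01).ravel(); print(np.degrees(np.arctan2(l[1],l[0])),l[2:])
print('mid',(L+Q).mean(0)/2,'width',np.linalg.norm((L-Q).mean(0)))
cv2.imwrite('pics/m.png',cv2.resize(np.hstack([im[y0:y1,x0:x1,::-1],cv2.cvtColor(mm,8)[y0:y1,x0:x1]]),None,fx=3.5,fy=3.5))
E
python3 sh.py
```

```text
t 1.97 p [ 0.5897 -0.2218  0.3035] yawx -131.64 z [-7.e-04  2.e-04 -1.e+00] j [-0.11  0.42  0.34 -0.   -1.49 -0.61] F [-0.6 -0.1 -0.3] w 0.0851 0.0
(232, 116, 43, 89) 3070.5
[(116, 253, 253), (120, 235, 274), (124, 235, 274), (128, 234, 274), (132, 234, 274), (136, 233, 274), (140, 233, 274), (144, 233, 273), (148, 233, 273), (152, 233, 273), (156, 233, 273), (160, 233, 273), (164, 232, 273), (168, 232, 273), (172, 233, 273), (176, 232, 272), (180, 232, 272), (184, 232, 272), (188, 232, 272), (192, 232, 272), (196, 232, 272), (200, 244, 258), (204, 247, 256)] [(193, 232, 272), (194, 232, 272), (195, 232, 272), (196, 232, 272), (197, 232, 272), (198, 232, 272), (199, 232, 272), (200, 244, 258), (201, 247, 257), (202, 247, 257), (203, 246, 257), (204, 247, 256)]
46.46293 [ 0.6039304  -0.24008083]
47.816917 [ 0.572322   -0.21262723]
mid [ 0.58812619 -0.22635404] width 0.04186635298901814
```

View pics/m.png

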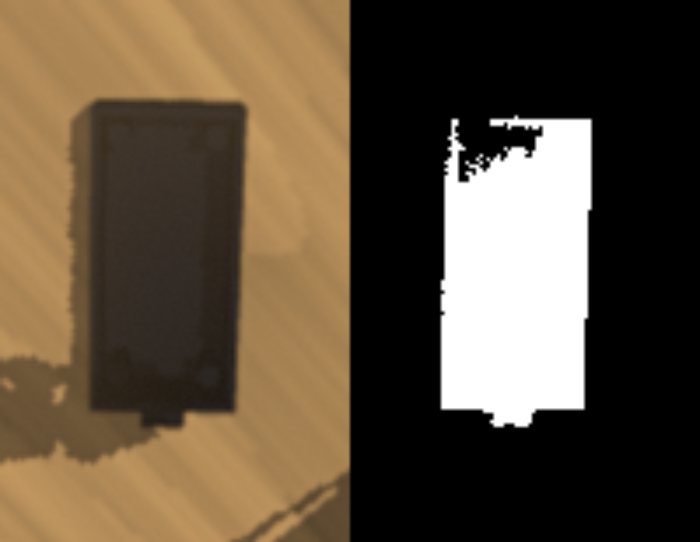

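Run:
```python
from h import *
c=cam('wrist')
for z in(0,.032): print(z,ray(c,254.5,111.6,z)[:2])
b=ray(c,252,199.8,.032)[:2];print(b)
for z in(0,.032): print(np.linalg.norm(ray(c,254.5,111.6,z)[:2]-b))
ns=ray(c,252,205,.012)[:2]; print('nose',ns,np.linalg.norm(ns-b))
d=np.array([np.cos(np.radians(47.2)),np.sin(np.radians(47.2))]); o=b-.045*d; print('origin',o)
to([*o,.3],-132.8)
```

```text
0 [ 0.55602428 -0.25980255]
0.032 [ 0.55484818 -0.26110272]
[ 0.61667727 -0.19547562]
0.08841232908009192
0.09016514792626112
nose [ 0.62508829 -0.18627625] 0.01246489282631189
origin [ 0.58610241 -0.22849346]
t 2.02 p [ 0.5897 -0.2218  0.3036] yawx -131.88 z [-6.e-04  1.e-04 -1.e+00] j [-0.11  0.42  0.34 -0.   -1.49 -0.62] F [ 0.7 -1.  -0.8] w 0.0853 0.0
units [ 0.185 -0.044  0.089]
turn [ 0.0005 -0.0003  0.0161]
```

>>> jog_arm --commands '[{"tx": 0.18, "ty": -0.04, "tz": 0.6, "ax": 0, "ay": 0, "az": 0.012, "claw": 1}, {"tx": 0, "ty": 0, "tz": 0.8, "ax": 0, "ay": 0, "az": 0, "claw": 1}, {"tx": 0, "ty": 0, "tz": 0.8, "ax": 0, "ay": 0, "az": 0, "claw": 1}, {"tx": 0, "ty": 0, "tz": 0.8, "ax": 0, "ay": 0, "az": 0, "claw": 1}, {"tx": 0, "ty": 0, "tz": 0.8, "ax": 0, "ay": 0, "az": 0, "claw": 1}, {"tx": 0, "ty": 0, "tz": 0.8, "ax": 0, "ay": 0, "az": 0, "claw": 1}, {"tx": 0, "ty": 0, "tz": 0.5, "ax": 0, "ay": 0, "az": 0, "claw": 1}, {"tx": 0, "ty": 0, "tz": 0.24, "ax": 0, "ay": 0, "az": 0, "claw": 1}, {"tx": 0, "ty": 0, "tz": 0, "ax": 0, "ay": 0, "az": 0, "claw": 1}, {"tx": 0, "ty": 0, "tz": 0, "ax": 0, "ay": 0, "az": 0, "claw": 1}]'

```text
clock: 2.85
tcp_pos: [0.5867, -0.2286, 0.0911]
eef_rot: [0.0, -0.403, 0.915, -0.0]
contact_force: [1.0, 0.2, 1.0]
grip_width: 0.085
gripper_force: 0.0
```

Run:
```python
from h import *
c=cam('wrist','w3.png'); to([.5861,-.2285,.09],-132.8)
```

```text
t 2.9 p [ 0.5872 -0.2286  0.092 ] yawx -132.44 z [ 0.0027 -0.001  -1.    ] j [-0.12  0.54 -0.01  0.   -1.01 -0.62] F [ 0.3 -0.7  0.2] w 0.0858 0.0
units [0.017 0.023 0.05 ]
turn [-0.0026  0.001   0.0063]
```

View pics/w3.png

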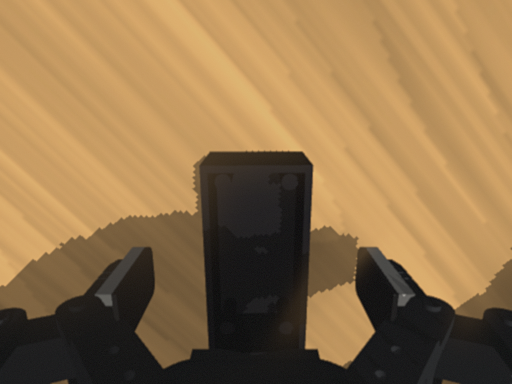

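>>> jog_arm --commands '[{"tx": 0, "ty": 0, "tz": 0.05, "ax": 0, "ay": 0, "az": 0, "claw": -1}, {"tx": 0, "ty": 0, "tz": 0, "ax": 0, "ay": 0, "az": 0, "claw": -1}, {"tx": 0, "ty": 0, "tz": 0, "ax": 0, "ay": 0, "az": 0, "claw": -1}, {"tx": 0, "ty": 0, "tz": 0, "ax": 0, "ay": 0, "az": 0, "claw": -1}, {"tx": 0, "ty": 0, "tz": 0, "ax": 0, "ay": 0, "az": 0, "claw": -1}, {"tx": 0, "ty": 0, "tz": 0, "ax": 0, "ay": 0, "az": 0, "claw": -1}, {"tx": 0, "ty": 0, "tz": 0, "ax": 0, "ay": 0, "az": 0, "claw": -1}, {"tx": 0, "ty": 0, "tz": 0, "ax": 0, "ay": 0, "az": 0, "claw": -1}]' --grip_force 35

```text
clock: 3.57
tcp_pos: [0.5867, -0.2284, 0.0893]
eef_rot: [0.001, -0.404, 0.915, -0.001]
contact_force: [-1.4, 1.5, 5.4]
grip_width: 0.0428
gripper_force: 37.8
```

Run:
```python
from h import *
c=cam('wrist','w4.png'); to([.541,.272,.25],161)
```

```text
t 3.62 p [ 0.5867 -0.2284  0.0893] yawx -132.39 z [ 1.6e-03 -6.0e-04 -1.0e+00] j [-0.12  0.55 -0.02  0.   -1.01 -0.62] F [-0.5  1.5  4.3] w 0.0428 37.8
units [-8.473  9.271 -4.026]
turn [-1.0000e-03  1.5000e-03  1.1626e+00]
```

>>> jog_arm --commands '[{"tx": 0, "ty": 0, "tz": -0.4, "ax": 0, "ay": 0, "az": 0, "claw": -1}, {"tx": 0, "ty": 0, "tz": -0.95, "ax": 0, "ay": 0, "az": 0, "claw": -1}, {"tx": 0, "ty": 0, "tz": -0.95, "ax": 0, "ay": 0, "az": 0, "claw": -1}, {"tx": 0, "ty": 0, "tz": -0.95, "ax": 0, "ay": 0, "az": 0, "claw": -1}, {"tx": -0.3, "ty": 0.22, "tz": -0.8, "ax": 0, "ay": 0, "az": 0, "claw": -1}, {"tx": -0.6, "ty": 0.45, "tz": -0.6, "ax": 0, "ay": 0, "az": 0, "claw": -1}, {"tx": -0.7, "ty": 0.5, "tz": -0.4, "ax": 0, "ay": 0, "az": 0, "claw": -1}, {"tx": -0.7, "ty": 0.5, "tz": -0.2, "ax": 0, "ay": 0, "az": 0, "claw": -1}, {"tx": -0.7, "ty": 0.5, "tz": 0, "ax": 0, "ay": 0, "az": 0, "claw": -1}, {"tx": -0.7, "ty": 0.5, "tz": 0, "ax": 0, "ay": 0, "az": 0, "claw": -1}, {"tx": -0.7, "ty": 0.5, "tz": 0, "ax": 0, "ay": 0, "az": 0, "claw": -1}, {"tx": -0.7, "ty": 0.5, "tz": 0, "ax": 0, "ay": 0, "az": 0, "claw": -1}, {"tx": -0.7, "ty": 0.5, "tz": 0, "ax": 0, "ay": 0, "az": 0, "claw": -1}, {"tx": -0.7, "ty": 0.5, "tz": 0, "ax": 0, "ay": 0, "az": 0, "claw": -1}, {"tx": -0.7, "ty": 0.5, "tz": 0, "ax": 0, "ay": 0, "az": 0, "claw": -1}, {"tx": -0.7, "ty": 0.5, "tz": 0, "ax": 0, "ay": 0, "az": 0, "claw": -1}, {"tx": -0.7, "ty": 0.5, "tz": 0, "ax": 0, "ay": 0, "az": 0, "claw": -1}, {"tx": -0.7, "ty": 0.5, "tz": 0, "ax": 0, "ay": 0, "az": 0, "claw": -1}, {"tx": -0.2, "ty": 0.3, "tz": 0, "ax": 0, "ay": 0, "az": 0, "claw": -1}]'

```text
clock: 5.2
tcp_pos: [0.6363, 0.2443, 0.2959]
eef_rot: [-0.001, -0.405, 0.914, 0.0]
contact_force: [-1.3, -0.6, -1.8]
grip_width: 0.0434
gripper_force: 37.0
```

>>> jog_arm --commands '[{"tx": 0, "ty": 0, "tz": 0, "ax": 0, "ay": 0, "az": 0.1, "claw": -1}, {"tx": 0, "ty": 0, "tz": 0, "ax": 0, "ay": 0, "az": 0.106, "claw": -1}, {"tx": 0, "ty": 0, "tz": 0, "ax": 0, "ay": 0, "az": 0.106, "claw": -1}, {"tx": 0, "ty": 0, "tz": 0, "ax": 0, "ay": 0, "az": 0.106, "claw": -1}, {"tx": 0, "ty": 0, "tz": 0, "ax": 0, "ay": 0, "az": 0.106, "claw": -1}, {"tx": 0, "ty": 0, "tz": 0, "ax": 0, "ay": 0, "az": 0.106, "claw": -1}, {"tx": 0, "ty": 0, "tz": 0, "ax": 0, "ay": 0, "az": 0.106, "claw": -1}, {"tx": 0, "ty": 0, "tz": 0, "ax": 0, "ay": 0, "az": 0.106, "claw": -1}, {"tx": 0, "ty": 0, "tz": 0, "ax": 0, "ay": 0, "az": 0.106, "claw": -1}, {"tx": 0, "ty": 0, "tz": 0, "ax": 0, "ay": 0, "az": 0.106, "claw": -1}, {"tx": 0, "ty": 0, "tz": 0, "ax": 0, "ay": 0, "az": 0.106, "claw": -1}, {"tx": 0, "ty": 0, "tz": 0, "ax": 0, "ay": 0, "az": 0, "claw": -1}, {"tx": 0, "ty": 0, "tz": 0, "ax": 0, "ay": 0, "az": 0, "claw": -1}, {"tx": 0, "ty": 0, "tz": 0, "ax": 0, "ay": 0, "az": 0, "claw": -1}]'

```text
clock: 6.37
tcp_pos: [0.6364, 0.2402, 0.298]
eef_rot: [-0.0, 0.162, 0.987, -0.0]
contact_force: [-0.1, -0.1, -0.4]
grip_width: 0.0429
gripper_force: 37.0
```

Run:
```python
from h import *
c=cam('wrist','w5.png'); to([.541,.272,.25],161)
print(proj(c,[.541,.272,.008]))
cv2.imwrite('pics/w5b.png',cv2.resize(c['image'][:,:,::-1],(800,600),interpolation=cv2.INTER_CUBIC))
```

```text
t 6.42 p [0.6364 0.2402 0.2981] yawx 161.28 z [-4.e-04 -1.e-04 -1.e+00] j [ 0.59  0.53  0.5  -0.   -1.54 -2.49] F [ 0.4 -0.2 -0.7] w 0.0431 37.0
units [ 2.514 -0.013  1.203]
turn [-0.0002 -0.0003  0.0048]
[254.80436598  60.24592114]
```

View pics/w5b.png

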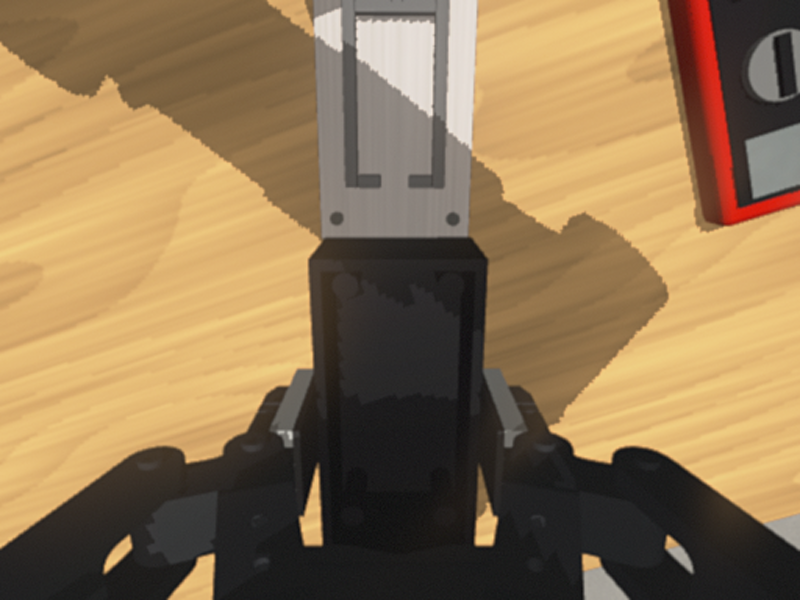

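Run:
```python
from h import *
c=cam('wrist'); s,M=st()
g=cv2.GaussianBlur(c['image'],(3,3),0).mean(2); k=.64
def edge(line,lo,hi,sgn):
    d=np.gradient(line)*sgn; i=lo+int(np.argmax(d[lo:hi])); a,b,e=d[i-1:i+2]; return i+.5*(a-e)/(a-2*b+e+1e-9)+.0
P={'L':[], 'Ri':[], 'Li':[], 'R':[]}
for r in range(60,112):
    for n,(lo,hi,sg) in dict(L=(214,225,-1),Li=(225,233,1),Ri=(274,281,-1),R=(280,290,1)).items():
        P[n].append(ray(c,edge(g[r],lo,hi,sg),r,.018 if n in'LR' else .018)[:2])
m={}
for n,p in P.items():
    p=np.array(p,np.float32); l=cv2.fitLine(p,4,0,.01,.01).ravel(); res=np.abs((p-l[2:])@[-l[1],l[0]])
    m[n]=l; print(n,np.degrees(np.arctan2(l[1],l[0])),l[2:],'res',res.mean())
# end face rows
E_=[ray(c,u,edge(g[:,u],113,126,1),.018)[:2] for u in list(range(224,241))+list(range(264,282))]
l=cv2.fitLine(np.array(E_,np.float32),4,0,.01,.01).ravel(); print('end',np.degrees(np.arctan2(l[1],l[0])),l[2:])
E2=[ray(c,u,edge(g[:,u],107,116,-1),.018)[:2] for u in list(range(232,241))+list(range(264,276))]
l2=cv2.fitLine(np.array(E2,np.float32),4,0,.01,.01).ravel(); print('endin',np.degrees(np.arctan2(l2[1],l2[0])),l2[2:])
yaw=-19.; 
# notch
print('notch',[ray(c,edge(g[r],236,250,1),r,.018)[:2].round(4).tolist()+ray(c,edge(g[r],255,269,-1),r,.018)[:2].round(4).tolist() for r in(114,116,118)])
for yaw in(-18.5,-19,-19.5):
    q=np.radians(yaw); X=np.array([np.cos(q),np.sin(q)]);Y=np.array([-X[1],X[0]])
    print(yaw,{n:round(float(np.array(P[n]).mean(0)@Y),4) for n in P},'end',round(float(np.mean(E_,0)@X),4),'endin',round(float(np.mean(E2,0)@X),4),'tcp',s['tcp_pos'][:2]@X,s['tcp_pos'][:2]@Y)
# shell rim edges
zr=s['tcp_pos'][2]-.0573
t=lambda u,v:M.T@(ray(c,u,v,zr)-s['tcp_pos'])
for r in(190,210,230,250): print(r,'shell',np.round([t(edge(g[r],190,215,-1),r)[:2]*1e3,t(edge(g[r],300,322,1),r)[:2]*1e3],1).tolist())
print('end top z0',[np.round(M.T@(ray(c,255,edge(g[:,255],145,158,-1),s['tcp_pos'][2]-.0893)-s['tcp_pos'])*1e3,1)])
```

```text
t 6.47 p [0.6364 0.2403 0.2981] yawx 161.25 z [-3.e-04 -1.e-04 -1.e+00] j [ 0.59  0.53  0.5  -0.   -1.54 -2.49] F [-0.7  0.9 -0.6] w 0.0433 37.0
L -18.877935 [0.54893374 0.23300083] res 0.00012663365
Ri -18.776913 [0.5684289  0.28466427] res 7.74177e-05
Li -18.957104 [0.5545963  0.24049771] res 6.165647e-05
R -18.96043 [0.5772767  0.29085058] res 0.00016698829
end 70.730064 [0.5945579  0.25273994]
endin 70.85205 [0.5871574 0.257465 ]
notch [[0.586, 0.2451, 0.5915, 0.2613], [0.5879, 0.2445, 0.5933, 0.2606], [0.5897, 0.2437, 0.5952, 0.26]]
-18.5 {'L': 0.3951, 'Ri': 0.4503, 'Li': 0.404, 'R': 0.4591} end 0.4837 endin 0.4751 tcp 0.5272975645823569 0.42979559207142765
-19 {'L': 0.3991, 'Ri': 0.4542, 'Li': 0.4079, 'R': 0.463} end 0.4799 endin 0.4713 tcp 0.5235268602155717 0.434380707687783
-19.5 {'L': 0.4029, 'Ri': 0.4581, 'Li': 0.4118, 'R': 0.4669} end 0.4761 endin 0.4675 tcp 0.5197162872514646 0.4389327435314745
190 shell [[34.5, -22.3], [34.6, 21.2]]
210 shell [[26.4, -22.3], [26.4, 21.2]]
230 shell [[17.9, -22.3], [18.0, 21.3]]
250 shell [[9.1, -24.3], [9.2, 23.4]]
end top z0 [array([44. , -0.3, 89.3])]
```

>>> jog_arm --commands '[{"tx": 0.4, "ty": -0.06, "tz": 0, "ax": 0, "ay": 0, "az": 0.004, "claw": -1}, {"tx": 0.7, "ty": 0, "tz": 0.2, "ax": 0, "ay": 0, "az": 0, "claw": -1}, {"tx": 0.7, "ty": 0, "tz": 0.4, "ax": 0, "ay": 0, "az": 0, "claw": -1}, {"tx": 0.5, "ty": 0, "tz": 0.6, "ax": 0, "ay": 0, "az": 0, "claw": -1}, {"tx": 0.2, "ty": 0, "tz": 0.7, "ax": 0, "ay": 0, "az": 0, "claw": -1}, {"tx": 0, "ty": 0, "tz": 0.5, "ax": 0, "ay": 0, "az": 0, "claw": -1}, {"tx": 0, "ty": 0, "tz": 0.3, "ax": 0, "ay": 0, "az": 0, "claw": -1}, {"tx": 0, "ty": 0, "tz": 0, "ax": 0, "ay": 0, "az": 0, "claw": -1}, {"tx": 0, "ty": 0, "tz": 0, "ax": 0, "ay": 0, "az": 0, "claw": -1}, {"tx": 0, "ty": 0, "tz": 0, "ax": 0, "ay": 0, "az": 0, "claw": -1}]'

```text
clock: 7.3
tcp_pos: [0.5419, 0.2709, 0.1916]
eef_rot: [0.001, 0.166, 0.986, 0.001]
contact_force: [0.2, 0.0, -1.0]
grip_width: 0.0428
gripper_force: 37.0
```

Run:
```python
from h import *
to([.5411,.2701,.12],161.05)
a=cam('scene')['image'][140:290,260:420]; b=cam('wrist')['image']
a=cv2.resize(a,(480,450),interpolation=cv2.INTER_CUBIC); b=cv2.resize(b[:210,120:400],(480,360))
b=cv2.resize(b,(320,240))
o=np.zeros((450,800,3),np.uint8); o[:,:480]=a; o[:240,480:]=b
cv2.imwrite('pics/s6.png',o[:,:,::-1])
```

```text
t 7.3 p [0.5419 0.2709 0.1916] yawx 160.94 z [ 2.e-03  8.e-04 -1.e+00] j [ 0.72  0.42  0.05  0.   -1.2  -2.63] F [ 0.2  0.  -1. ] w 0.0428 37.0
units [ 0.015 -0.029  1.79 ]
turn [ 0.0014  0.0016 -0.0018]
```

View pics/s6.png

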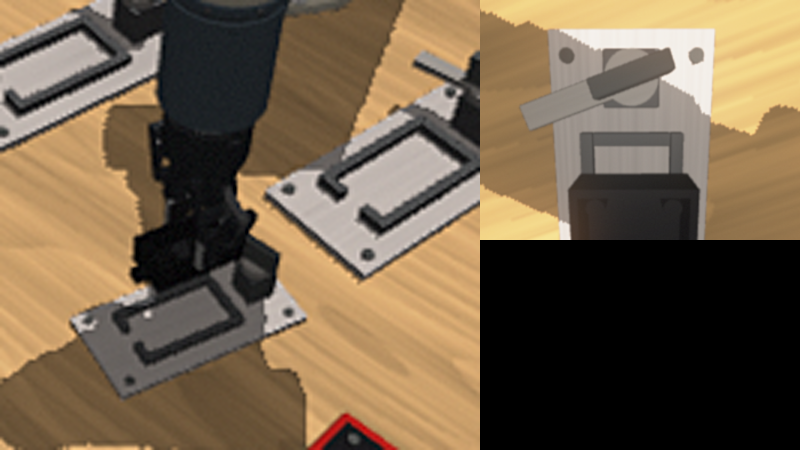

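>>> jog_arm --commands '[{"tx": 0.015, "ty": -0.03, "tz": 0.3, "ax": 0, "ay": 0, "az": -0.002, "claw": -1}, {"tx": 0, "ty": 0, "tz": 0.5, "ax": 0, "ay": 0, "az": 0, "claw": -1}, {"tx": 0, "ty": 0, "tz": 0.5, "ax": 0, "ay": 0, "az": 0, "claw": -1}, {"tx": 0, "ty": 0, "tz": 0.3, "ax": 0, "ay": 0, "az": 0, "claw": -1}, {"tx": 0, "ty": 0, "tz": 0.2, "ax": 0, "ay": 0, "az": 0, "claw": -1}, {"tx": 0, "ty": 0, "tz": 0, "ax": 0, "ay": 0, "az": 0, "claw": -1}, {"tx": 0, "ty": 0, "tz": 0, "ax": 0, "ay": 0, "az": 0, "claw": -1}, {"tx": 0, "ty": 0, "tz": 0, "ax": 0, "ay": 0, "az": 0, "claw": -1}, {"tx": 0, "ty": 0, "tz": 0, "ax": 0, "ay": 0, "az": 0, "claw": -1}]'

```text
clock: 8.15
tcp_pos: [0.5409, 0.2702, 0.1197]
eef_rot: [0.001, 0.165, 0.986, 0.001]
contact_force: [0.6, 0.5, -0.8]
grip_width: 0.0433
gripper_force: 37.0
```

Run:
```python
from h import *
to([.5411,.2701,.12],161.05)
c=cam('wrist')
for p in([-.047,.024],[-.047,-.024],[-.055,.032],[-.055,-.032]):
    q=np.radians(-18.95);w=np.array([.542+p[0]*np.cos(q)-p[1]*np.sin(q),.2693+p[0]*np.sin(q)+p[1]*np.cos(q),.018]); print(proj(c,w))
a=c['image'][60:200,150:360]
cv2.imwrite('pics/s7.png',cv2.resize(a,(800,533),interpolation=cv2.INTER_CUBIC)[:,:,::-1])
```

```text
t 8.15 p [0.5409 0.2702 0.1197] yawx 161.03 z [ 0.002   0.0014 -1.    ] j [ 0.72  0.47 -0.05  0.   -1.04 -2.62] F [ 0.6  0.5 -0.8] w 0.0433 37.0
units [-0.006 -0.    -0.008]
turn [ 0.002   0.0015 -0.0003]
[301.90309058 143.81822759]
[206.09675387 143.84318025]
[318.70659286 127.66635173]
[189.26223333 127.69224417]
```

View pics/s7.png

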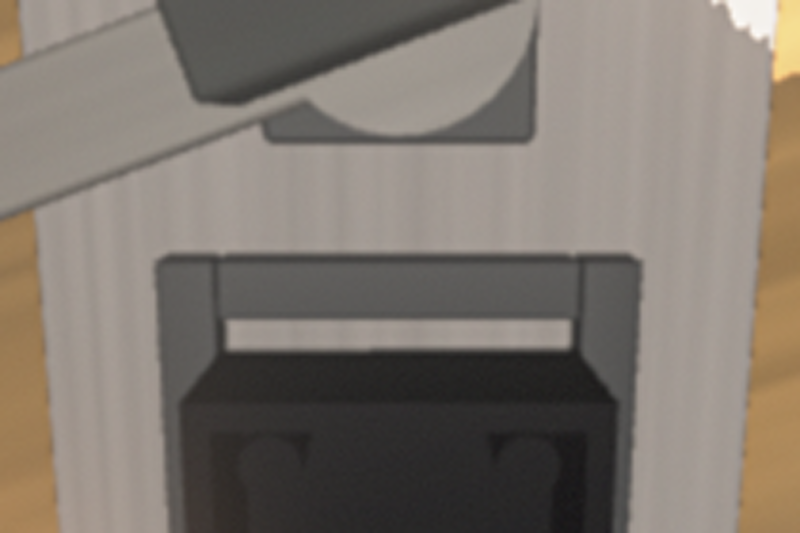

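>>> jog_arm --commands '[{"tx": 0, "ty": 0, "tz": 0.15, "ax": 0, "ay": 0, "az": 0, "claw": -1}, {"tx": 0, "ty": 0, "tz": 0.12, "ax": 0, "ay": 0, "az": 0, "claw": -1}, {"tx": 0, "ty": 0, "tz": 0.1, "ax": 0, "ay": 0, "az": 0, "claw": -1}, {"tx": 0, "ty": 0, "tz": 0.08, "ax": 0, "ay": 0, "az": 0, "claw": -1}, {"tx": 0, "ty": 0, "tz": 0.05, "ax": 0, "ay": 0, "az": 0, "claw": -1}, {"tx": 0, "ty": 0, "tz": 0.03, "ax": 0, "ay": 0, "az": 0, "claw": -1}, {"tx": 0, "ty": 0, "tz": 0, "ax": 0, "ay": 0, "az": 0, "claw": -1}, {"tx": 0, "ty": 0, "tz": 0, "ax": 0, "ay": 0, "az": 0, "claw": -1}, {"tx": 0, "ty": 0, "tz": 0, "ax": 0, "ay": 0, "az": 0, "claw": -1}, {"tx": 0, "ty": 0, "tz": 0, "ax": 0, "ay": 0, "az": 0, "claw": -1}]'

```text
clock: 9.03
tcp_pos: [0.5403, 0.2697, 0.0973]
eef_rot: [0.0, 0.165, 0.986, -0.0]
contact_force: [-1.2, -0.6, 3.7]
grip_width: 0.0434
gripper_force: 37.4
```

>>> jog_arm --commands '[{"tx": 0, "ty": 0, "tz": 0, "ax": 0, "ay": 0, "az": 0, "claw": 0.1}, {"tx": 0, "ty": 0, "tz": 0, "ax": 0, "ay": 0, "az": 0, "claw": 0.3}, {"tx": 0, "ty": 0, "tz": 0, "ax": 0, "ay": 0, "az": 0, "claw": 0.6}, {"tx": 0, "ty": 0, "tz": 0, "ax": 0, "ay": 0, "az": 0, "claw": 0.6}, {"tx": 0, "ty": 0, "tz": -0.2, "ax": 0, "ay": 0, "az": 0, "claw": 0.6}, {"tx": 0, "ty": 0, "tz": -0.6, "ax": 0, "ay": 0, "az": 0, "claw": 0.6}, {"tx": 0, "ty": 0, "tz": -0.9, "ax": 0, "ay": 0, "az": 0, "claw": 0.6}, {"tx": 0, "ty": 0, "tz": -0.9, "ax": 0, "ay": 0, "az": 0, "claw": 0.6}, {"tx": 0, "ty": 0, "tz": -0.9, "ax": 0, "ay": 0, "az": 0, "claw": 0.6}, {"tx": 0, "ty": 0, "tz": -0.7, "ax": 0, "ay": 0, "az": 0, "claw": 0.6}, {"tx": 0, "ty": 0, "tz": 0, "ax": 0, "ay": 0, "az": 0, "claw": 0.6}, {"tx": 0, "ty": 0, "tz": 0, "ax": 0, "ay": 0, "az": 0, "claw": 0.6}, {"tx": 0, "ty": 0, "tz": 0, "ax": 0, "ay": 0, "az": 0, "claw": 0.6}]'

```text
clock: 10.12
tcp_pos: [0.5399, 0.2697, 0.2649]
eef_rot: [-0.0, 0.165, 0.986, 0.0]
contact_force: [-0.1, -0.4, 0.1]
grip_width: 0.0679
gripper_force: 0.0
```

Run:
```python
from h import *
q=np.radians(-18.95); W=lambda x,y,z=0:np.array([.542+x*np.cos(q)-y*np.sin(q),.2693+x*np.sin(q)+y*np.cos(q),z])
piv=W(-.085,0); print('pivot',piv)
c=cam('wrist'); to([*piv[:2],.14],161.05)
print('fin top',proj(c,W(-.085,0,.0755)),'tipclosed', proj(c,W(-.025,0,.0505)))
for x in(-.045,.045):
    for y in(-.022,.022): print('rim',x,y,proj(c,W(x,y,.040)).round(1))
cv2.imwrite('pics/s8.png',cv2.resize(c['image'],(800,600),interpolation=cv2.INTER_CUBIC)[:,:,::-1])
```

```text
pivot [0.4616068  0.29690315 0.        ]
t 10.17 p [0.5397 0.2695 0.2641] yawx 161.02 z [-1.8e-03 -9.0e-04 -1.0e+00] j [ 0.72  0.38  0.18 -0.   -1.37 -2.62] F [ 0.1 -0.1 -0.1] w 0.068 0.0
units [2.065 0.016 3.106]
turn [-0.0014 -0.0014 -0.0005]
fin top [255.59446459  74.28100368] tipclosed [255.49124839 151.35115461]
rim -0.045 -0.022 [229.6 125.9]
rim -0.045 0.022 [281.3 125.9]
rim 0.045 -0.022 [231.6 224.6]
rim 0.045 0.022 [279.2 224.6]
```

View pics/s8.png

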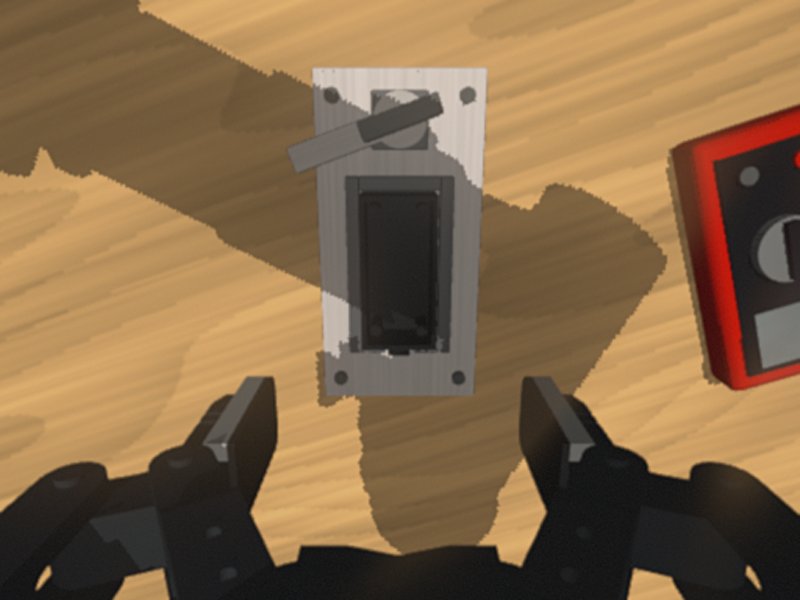

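Run:
```python
from h import *
c=cam('wrist'); P=[ray(c,u*.64,v*.64,.0755)[:2] for u,v in((357,120),(366,141),(443,110),(436,93))]
a=(P[0]+P[1])/2; b=(P[2]+P[3])/2; d=a-b; print('fin yaw',np.degrees(np.arctan2(d[1],d[0])),np.linalg.norm(d),(a+b)/2)
t=ray(c,293*.64,161*.64,.0505)[:2]-np.array([.4616,.2969]); print('bar',np.degrees(np.arctan2(t[1],t[0])),np.linalg.norm(t))
g=c['image'][58:92,225:290]; m=(g.max(2)<85).astype(np.uint8)
n=max(cv2.findContours(m,0,2)[0],key=cv2.contourArea)+[225,58]; r=cv2.minAreaRect(n.astype(np.float32)); print(r)
Q=np.array([ray(c,u,v,.0755)[:2] for u,v in cv2.boxPoints(r)]); 
for i in(0,1): e=Q[i+1]-Q[i]; print(np.linalg.norm(e),np.degrees(np.arctan2(e[1],e[0])))
print(Q.mean(0))
```

```text
fin yaw -89.54382160937392 0.037868539795625336 [0.46142865 0.29689875]
bar -88.53605788701665 0.058804455328430275
((255.93939208984375, 75.33680725097656), (14.99880599975586, 53.96891784667969), 69.62356567382812)
0.038209914251311386 90.32472847317844
0.010197265122718355 3.627027873017353
[0.46205088 0.29639539]
```

>>> jog_arm --commands '[{"tx": 0.5, "ty": 0.016, "tz": 0, "ax": 0, "ay": 0, "az": 0, "claw": 0}, {"tx": 0.8, "ty": 0, "tz": 0, "ax": 0, "ay": 0, "az": 0, "claw": 0}, {"tx": 0.765, "ty": 0, "tz": 0, "ax": 0, "ay": 0, "az": 0, "claw": 0}, {"tx": 0, "ty": 0, "tz": 0, "ax": 0, "ay": 0, "az": -0.1125, "claw": 0}, {"tx": 0, "ty": 0, "tz": 0, "ax": 0, "ay": 0, "az": -0.1125, "claw": 0}, {"tx": 0, "ty": 0, "tz": 0, "ax": 0, "ay": 0, "az": -0.1125, "claw": 0}, {"tx": 0, "ty": 0, "tz": 0, "ax": 0, "ay": 0, "az": -0.1125, "claw": 0}, {"tx": 0, "ty": 0, "tz": 0, "ax": 0, "ay": 0, "az": -0.1125, "claw": 0}, {"tx": 0, "ty": 0, "tz": 0, "ax": 0, "ay": 0, "az": -0.1125, "claw": 0}, {"tx": 0, "ty": 0, "tz": 0, "ax": 0, "ay": 0, "az": -0.1125, "claw": 0}, {"tx": 0, "ty": 0, "tz": 0, "ax": 0, "ay": 0, "az": -0.1125, "claw": 0}, {"tx": 0, "ty": 0, "tz": 0, "ax": 0, "ay": 0, "az": -0.1125, "claw": 0}, {"tx": 0, "ty": 0, "tz": 0, "ax": 0, "ay": 0, "az": -0.1125, "claw": 0}, {"tx": 0, "ty": 0, "tz": 0, "ax": 0, "ay": 0, "az": -0.1125, "claw": 0}, {"tx": 0, "ty": 0, "tz": 0, "ax": 0, "ay": 0, "az": -0.1125, "claw": 0}, {"tx": 0, "ty": 0, "tz": 0, "ax": 0, "ay": 0, "az": -0.1125, "claw": 0}, {"tx": 0, "ty": 0, "tz": 0, "ax": 0, "ay": 0, "az": -0.1125, "claw": 0}, {"tx": 0, "ty": 0, "tz": 0, "ax": 0, "ay": 0, "az": -0.1125, "claw": 0}, {"tx": 0, "ty": 0, "tz": 0, "ax": 0, "ay": 0, "az": -0.1125, "claw": 0}]'

```text
clock: 11.8
tcp_pos: [0.462, 0.2969, 0.2638]
eef_rot: [-0.001, -0.672, 0.74, -0.0]
contact_force: [0.5, -0.4, 0.1]
grip_width: 0.0426
gripper_force: 0.0
```

>>> jog_arm --commands '[{"tx": 0, "ty": 0, "tz": 0, "ax": 0, "ay": 0, "az": -0.1125, "claw": 0}, {"tx": 0, "ty": 0, "tz": 0.6, "ax": 0, "ay": 0, "az": 0, "claw": 0}, {"tx": 0, "ty": 0, "tz": 0.6, "ax": 0, "ay": 0, "az": 0, "claw": 0}, {"tx": 0, "ty": 0, "tz": 0.6, "ax": 0, "ay": 0, "az": 0, "claw": 0}, {"tx": 0, "ty": 0, "tz": 0, "ax": 0, "ay": 0, "az": 0, "claw": 0}, {"tx": 0, "ty": 0, "tz": 0, "ax": 0, "ay": 0, "az": 0, "claw": 0}]'

```text
clock: 12.3
tcp_pos: [0.4618, 0.2964, 0.1918]
eef_rot: [0.002, 0.711, -0.703, 0.0]
contact_force: [0.4, 0.2, 0.9]
grip_width: 0.043
gripper_force: 0.0
```

Run:
```python
from h import *
to([.4616,.2968,.130],-89.4)
c=cam('wrist')
print(proj(c,[.4616,.2968,.0755]))
cv2.imwrite('pics/s9.png',c['image'][:,:,::-1])
```

```text
t 12.3 p [0.4618 0.2964 0.1918] yawx -89.39 z [-0.0027 -0.0036 -1.    ] j [ 0.86  0.31 -0.1   0.   -1.16 -0.85] F [0.4 0.2 0.9] w 0.043 0.0
units [-1.400e-02  1.000e-03  1.544e+00]
turn [ 0.0027 -0.0036  0.0001]
[253.90331185 220.60963862]
```

View pics/s9.png

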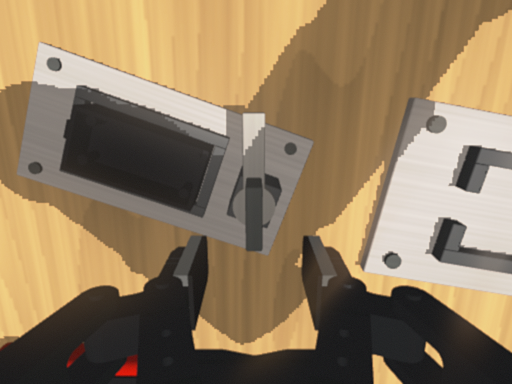

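>>> jog_arm --commands '[{"tx": -0.014, "ty": 0, "tz": 0.4, "ax": 0, "ay": 0, "az": 0, "claw": 0}, {"tx": 0, "ty": 0, "tz": 0.5, "ax": 0, "ay": 0, "az": 0, "claw": 0}, {"tx": 0, "ty": 0, "tz": 0.4, "ax": 0, "ay": 0, "az": 0, "claw": 0}, {"tx": 0, "ty": 0, "tz": 0.24, "ax": 0, "ay": 0, "az": 0, "claw": 0}, {"tx": 0, "ty": 0, "tz": 0, "ax": 0, "ay": 0, "az": 0, "claw": 0}, {"tx": 0, "ty": 0, "tz": 0, "ax": 0, "ay": 0, "az": 0, "claw": 0}, {"tx": 0, "ty": 0, "tz": 0, "ax": 0, "ay": 0, "az": 0, "claw": -1}, {"tx": 0, "ty": 0, "tz": 0, "ax": 0, "ay": 0, "az": 0, "claw": -1}, {"tx": 0, "ty": 0, "tz": 0, "ax": 0, "ay": 0, "az": 0, "claw": -1}, {"tx": 0, "ty": 0, "tz": 0, "ax": 0, "ay": 0, "az": 0, "claw": -1}, {"tx": 0, "ty": 0, "tz": 0, "ax": 0, "ay": 0, "az": 0, "claw": -1}, {"tx": 0, "ty": 0, "tz": 0, "ax": 0, "ay": 0, "az": 0, "claw": -1}, {"tx": 0, "ty": 0, "tz": 0, "ax": 0, "ay": 0, "az": 0, "claw": -1}, {"tx": 0, "ty": 0, "tz": 0, "ax": 0, "ay": 0, "az": 0, "claw": -1}]' --grip_force 30

```text
clock: 13.52
tcp_pos: [0.4622, 0.2982, 0.1328]
eef_rot: [-0.001, 0.711, -0.703, -0.0]
contact_force: [-4.1, 0.4, 5.5]
grip_width: 0.0092
gripper_force: 32.6
```

>>> jog_arm --commands '[{"tx": 0, "ty": 0, "tz": 0, "ax": 0, "ay": 0, "az": -0.05, "claw": -1}, {"tx": 0, "ty": 0, "tz": 0, "ax": 0, "ay": 0, "az": -0.08, "claw": -1}, {"tx": 0, "ty": 0, "tz": 0, "ax": 0, "ay": 0, "az": -0.08, "claw": -1}, {"tx": 0, "ty": 0, "tz": 0, "ax": 0, "ay": 0, "az": -0.08, "claw": -1}, {"tx": 0, "ty": 0, "tz": 0, "ax": 0, "ay": 0, "az": -0.08, "claw": -1}, {"tx": 0, "ty": 0, "tz": 0, "ax": 0, "ay": 0, "az": -0.08, "claw": -1}, {"tx": 0, "ty": 0, "tz": 0, "ax": 0, "ay": 0, "az": -0.08, "claw": -1}, {"tx": 0, "ty": 0, "tz": 0, "ax": 0, "ay": 0, "az": -0.08, "claw": -1}, {"tx": 0, "ty": 0, "tz": 0, "ax": 0, "ay": 0, "az": -0.08, "claw": -1}, {"tx": 0, "ty": 0, "tz": 0, "ax": 0, "ay": 0, "az": -0.08, "claw": -1}, {"tx": 0, "ty": 0, "tz": 0, "ax": 0, "ay": 0, "az": -0.08, "claw": -1}, {"tx": 0, "ty": 0, "tz": 0, "ax": 0, "ay": 0, "az": -0.08, "claw": -1}, {"tx": 0, "ty": 0, "tz": 0, "ax": 0, "ay": 0, "az": -0.08, "claw": -1}, {"tx": 0, "ty": 0, "tz": 0, "ax": 0, "ay": 0, "az": -0.08, "claw": -1}, {"tx": 0, "ty": 0, "tz": 0, "ax": 0, "ay": 0, "az": -0.08, "claw": -1}, {"tx": 0, "ty": 0, "tz": 0, "ax": 0, "ay": 0, "az": 0, "claw": -1}, {"tx": 0, "ty": 0, "tz": 0, "ax": 0, "ay": 0, "az": 0, "claw": -1}]'

```text
clock: 14.93
tcp_pos: [0.4614, 0.2977, 0.1328]
eef_rot: [-0.0, 0.981, -0.194, -0.001]
contact_force: [-7.5, -1.0, 8.8]
grip_width: 0.0092
gripper_force: 33.1
```

Run:
```python
from h import *
s,M=st(); print(s['moment'])
```

```text
t 14.93 p [0.4614 0.2977 0.1328] yawx -22.33 z [-1.1e-03  2.0e-04 -1.0e+00] j [ 0.86  0.37 -0.19 -0.   -1.01  0.32] F [-7.5 -1.   8.8] w 0.0092 33.1
[-0.26613436  2.60358496  0.01426401]
```

>>> jog_arm --commands '[{"tx": 0, "ty": 0, "tz": 0, "ax": 0, "ay": 0, "az": -0.03, "claw": -1}, {"tx": 0, "ty": 0, "tz": 0, "ax": 0, "ay": 0, "az": -0.03, "claw": -1}, {"tx": 0, "ty": 0, "tz": 0, "ax": 0, "ay": 0, "az": -0.03, "claw": -1}, {"tx": 0, "ty": 0, "tz": 0, "ax": 0, "ay": 0, "az": 0, "claw": -1}, {"tx": 0, "ty": 0, "tz": 0, "ax": 0, "ay": 0, "az": 0, "claw": -1}, {"tx": 0, "ty": 0, "tz": 0, "ax": 0, "ay": 0, "az": 0, "claw": -1}]'

```text
clock: 15.43
tcp_pos: [0.4614, 0.2977, 0.1328]
eef_rot: [-0.0, 0.989, -0.15, -0.001]
contact_force: [-7.6, -2.0, 9.1]
grip_width: 0.0089
gripper_force: 35.5
```

Run:
```python
from h import *
s,M=st(); print(s['moment'])
```

```text
t 15.43 p [0.4614 0.2977 0.1328] yawx -17.28 z [-1.3e-03  5.0e-04 -1.0e+00] j [ 0.86  0.37 -0.19 -0.   -1.01  0.41] F [-7.6 -2.   9.1] w 0.0089 35.5
[-0.32931268  2.67460609 -0.59897183]
```

>>> jog_arm --commands '[{"tx": 0, "ty": 0, "tz": 0, "ax": 0, "ay": 0, "az": 0, "claw": -0.5}, {"tx": 0, "ty": 0, "tz": 0, "ax": 0, "ay": 0, "az": 0, "claw": 0}, {"tx": 0, "ty": 0, "tz": 0, "ax": 0, "ay": 0, "az": 0, "claw": 0}, {"tx": 0, "ty": 0, "tz": 0, "ax": 0, "ay": 0, "az": 0, "claw": 0}, {"tx": 0, "ty": 0, "tz": -0.4, "ax": 0, "ay": 0, "az": 0, "claw": 0}, {"tx": 0, "ty": 0, "tz": -0.8, "ax": 0, "ay": 0, "az": 0, "claw": 0}, {"tx": 0, "ty": 0, "tz": -0.8, "ax": 0, "ay": 0, "az": 0, "claw": 0}, {"tx": 0, "ty": 0, "tz": -0.8, "ax": 0, "ay": 0, "az": 0, "claw": 0}, {"tx": 0.5, "ty": 0, "tz": -0.8, "ax": 0, "ay": 0, "az": 0, "claw": 0}, {"tx": -0.6, "ty": 0, "tz": 0, "ax": 0, "ay": 0, "az": 0, "claw": 0}, {"tx": -0.6, "ty": 0, "tz": 0, "ax": 0, "ay": 0, "az": 0, "claw": 0}, {"tx": 0, "ty": 0, "tz": 0, "ax": 0, "ay": 0, "az": 0, "claw": 0}, {"tx": 0, "ty": 0, "tz": 0, "ax": 0, "ay": 0, "az": 0, "claw": 0}, {"tx": 0, "ty": 0, "tz": 0, "ax": 0, "ay": 0, "az": 0, "claw": 0}]'

```text
clock: 16.6
tcp_pos: [0.4357, 0.3061, 0.2754]
eef_rot: [0.0, 0.989, -0.149, 0.0]
contact_force: [0.6, -0.4, -0.3]
grip_width: 0.0429
gripper_force: 0.0
```

Run:
```python
from h import *
s,M=st(); c=cam('wrist'); q=np.radians(-18.95); W=lambda x,y,z=0:np.array([.542+x*np.cos(q)-y*np.sin(q),.2693+x*np.sin(q)+y*np.cos(q),z])
for n,p in dict(piv=W(-.085,0,.0755),tipL=W(-.025,.007,.0505),tipR=W(-.025,-.007,.0505),r1=W(.045,.022,.04),r2=W(.045,-.022,.04),nose=W(.057,0,.02)).items(): print(n,proj(c,p).round(1))
cv2.imwrite('pics/s10.png',c['image'][:,:,::-1])
a=c['image'][20:270,130:390]; cv2.imwrite('pics/s10.png',cv2.resize(a,(624,600),interpolation=cv2.INTER_CUBIC)[:,:,::-1])
# latch bar direction: grid of scene not needed
```

```text
t 16.6 p [0.4357 0.3061 0.2754] yawx -17.18 z [ 2.e-04 -3.e-04 -1.e+00] j [ 0.91  0.23  0.    0.   -1.34  0.36] F [ 0.6 -0.4 -0.3] w 0.0429 0.0
piv [255.3 148.5]
tipL [248.9  70. ]
tipR [266.1  70.6]
r1 [232.4 -24.1]
r2 [288.3 -22.1]
nose [260.5 -31.7]
```

View pics/s10.png

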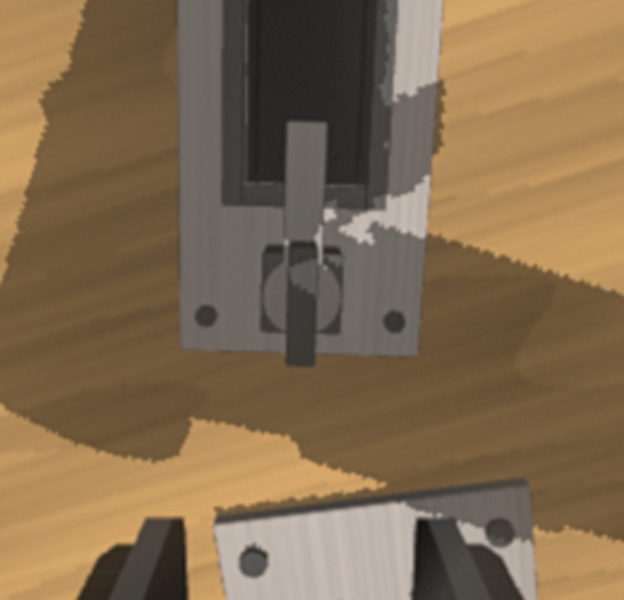

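```bash
python3 -c "
from bench import bot
print(bot.close_job())"
```

```text
the job is handed in; nothing more can be done
None
```

The shell is seated flat in the pocket of the 205 x 100 mm nest, open side up with its nose in the notch. The latch is turned over it to its stop and released, and the job was handed in at about 17 s.

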